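Hold the balance's spring hatch open for loading

ROBOT

A 7-joint arm with a two-finger parallel gripper is mounted at the origin on the work surface. World frame = base frame: x ahead of the robot, y to its left, z up, the work surface at z = 0. Lengths are in m, angles in rad, forces in N, time in s.
With the tool pointing down it reaches from about 0.4 to 0.85 m from the base axis. Payload 10.4 kg.
Tool frame: the origin (TCP) lies midway between the tips of the shut fingers; the grasp point (between the pads) lies 19 mm behind it; z points along the fingers, x is the direction in which the jaws open and shut, and the axes are right-handed (so a half turn about z gives the same grasp; the last joint's range is limited). The gripper opens to 85 mm and grips with 20 to 120 N. Pads are 22 mm wide; open, the fingers measure 114 mm over their backs; the gripper's body (76 mm by 85 mm) begins 54 mm behind the grasp point. The pads swing forward as they close: fully open they stand 13 mm farther back than shut.
Start: joints at [-0.023, 0.332, -0.065, 1.46, 0.022, 1.35, -0.088], TCP at [0.625, 0, 0.231] pointing down, gripper open.
Joint ranges: [-2.6, 2.6], [-0.5, 2.12], [-1.47, 1.34], [0.16, 2.42], [-1.27, 4.41], [0.06, 2.06], [-2.6, 2.6]. Speed limits (rad/s): [2.22, 2.22, 2.79, 2.79, 3.14, 3.14, 3.14].

INTERFACE

Orientations are given as a unit quaternion [x, y, z, w].
In Python, from workcell import monitor, eyes, ticket, models gives the robot as it stands.
- The arm moves only by the tool servo_tool, never from a script. Its argument "motion" is a list of rows, each a list of 7 numbers: the opening, from 0 (shut) to 1 (fully open), then the shift along the tool's x, y, z in m, then the turn, a rotation vector about the tool's x, y, z in degrees. In form: [[fingers, tx, ty, tz, rx, ry, rz], ...]. A call has 1 to 20 rows; each row is the pose to reach, as a shift and turn from the pose commanded when the call began, along the tool's axes at that moment; what a row does not reach only later rows make up. A row lasts 1/8 s, in which the tool goes at most 62.5 mm and 10.7 degrees, less where a joint would pass 70% of its speed; a pose out of reach is approached as far as the arm can. A call with a gripper value outside its range is refused whole. The fingers move at their own pace and stop on an object; "grip_force" is the grip in N (left out, the last holds). Time passes only in rows, so rows that repeat a pose let the fingers close. It gives the time, the measured TCP pose, the force and the opening at its end, in the units of the state.
- monitor.get_obs(): the state, without advancing time (a new reading comes with each control period).
- eyes.camera(name): name is "scene" or "side" or "wrist"; returns (picture, depth): 420x560x3 uint8, blue, green, red; 420x560 float32, m along the optical axis (not along the pixel's ray), 0 where there is no reading.
- eyes.camera_info(name): a dict with "intrinsics" (3x3 intrinsics, pixels), "k1" (the pictures are not rectified: a ray, as slopes to the right and down, at radius r is drawn at 1 + k1 r^2 times it, then the intrinsics apply), "extrinsics" (4x4, takes a point from world to camera coordinates); the wrist camera has in their place "tool_from_camera" (4x4, takes a point from camera to tool coordinates, whose origin is the TCP and whose axes are the tool frame's). Camera axes: x right, y down, z forward; pixel columns grow to the right and rows downward; lengths in m; the calibration is good to about 2 mm. A picture is of the moment at which its call begins: read the wrist's pose just before it. camera_info takes no time and is no camera call.
- ticket.hand_in(): hands the job in, once; it reports no verdict.
Trained networks look in the newest picture that a camera, given by its name, has taken for a name from the list of things; names that differ only in an ending like _2 or _b are one class to them, and where a whole thing is asked for, a point or a joint stands for the part that bears it (a point fixed in the world has none). Each returns a list of dicts, best first, with "confidence" (0 to 1); they miss things now and then, are a little off and sometimes report something else, mostly with a low value. They report only what shows in the picture. A call takes as long as a camera call.
- models.boxes_of(camera, thing): "point" ([x, y, z] in m, in the coordinates of the camera as it stood for that picture, good to about 4 mm: the middle of the surface that is visible of it).
The state is a dict: "clock": time; "joint_pos": joint angles; "joint_velocities": joint speeds; "tau": joint torques, N m; "position": TCP position; "ee_rot": TCP orientation; "ft_force": force on the tool from outside, world axes, zero at the start; "torque": the same for the moment, N m; "grip_width": opening from 0.0 (shut) to 1.0 (fully open).
Only numpy, scipy, OpenCV 4.12 (cv2) and the standard library are available. Lean on these libraries where they do the work, as an engineer would, in place of code of your own. Each camera call takes 0.05 s, during which the arm holds its last target. There are 200 camera calls.

TASK

Get the balance ready for a colleague to load: first slide the sample shuttle along its rail until its pointer lies on the green tape of the rail and leave it there, then pull the balance's spring-loaded roof hatch open by its blue handle until its pointer lies on the green tape of the frame. Finish still holding the hatch there, since it springs shut when let go, and do not disturb the spray bottle, the printer or the steel weight.

Things in the scene. Friction and masses are not known exactly. Their poses are not given: they have to be found in the camera images.
- balance: White laboratory balance, fixed to the bench: 320 mm (its x) by 210 (its y), 206 mm high, with a display at the front (its -x end) and a glass draft shield behind it. It may stand on the left or the right. Origin at the centre of its underside, z up. Its roof is a frame of two white side rails (along x, 22 mm wide, top at z 206 mm) with the clear hatch panel running between them. The shut hatch's handle is at x -15, y 0.
- hatch (a joint): Opening of the roof hatch in m: 0 shut (every start), up to 0.130; it slides along the balance's -x, level. A spring pulls it shut: about 4 N when shut, growing by 0.4 N per 10 mm (about 8.5 N at 110 mm), so it closes when let go.
- hatch_handle: The hatch with its handle, a blue upright fin by which it is pulled: 14 mm thick (x), 50 mm wide (y), 48 mm tall (z); free all round and above, the panel below it. Origin at the centre of its foot, on the panel's top at z 202 mm of the balance's frame; axes parallel to the balance's. A thin red pointer line on the panel, between fin and frame on the +y side, lies exactly in line with the middle of the fin (local x = 0).
- hatch_mark: Green tape on top of the +y side rail of the balance's frame, 14 mm (x, along the slide) by 22 mm; origin at its centre, axes parallel to the balance's; at y +94 and 50 to 110 mm on the -x side of the shut hatch's pointer. The hatch is at the mark when the middle of its fin is level with the tape along the balance's x.
- rail: Aluminium shuttle rail plate, fixed to the bench on the other side from the balance: 360 mm (its x) by 130 mm, 12 mm thick, black end stops. Origin on the bench, under the middle of the shuttle's travel; z up.
- shuttle (a joint): Travel of the shuttle along the rail's +x in m, 0 to 0.200 between stops; its handle is at x = joint - 0.100 in the rail's frame. Friction of about 2.5 N; it stays where it is left. It starts between 0 and 0.055.
- shuttle_handle: The white shuttle with its handle, a blue upright fin: 14 mm thick (x), 50 mm wide (y), 55 mm tall (z). Origin at the centre of its foot, on the shuttle's top 45 mm above the bench; axes parallel to the rail's. A row of white sample clips up to 75 mm above the bench stands on the shuttle from 60 mm on its +x side; otherwise free all round. A thin red pointer low on the +y side of the shuttle is in line with the middle of the fin.
- rail_mark: Green tape on the rail plate, 14 mm (x, along the slide) by 22 mm; origin at its centre, at y +52, axes parallel to the rail's; 80 to 165 mm on the +x side of the handle's place at joint 0. The shuttle is at the mark when the middle of its fin is level with the tape along the rail's x.
- spray: Loose white spray bottle with a green cap, diameter 66 mm, 180 mm high, standing outside the work; origin at the centre of its base. Leave alone.
- printer: Loose white receipt printer, 190 by 120 mm, 75 mm high, 0.9 kg; origin at the centre of its underside. Leave alone.
- weight: Loose steel calibration weight, diameter 38 mm, 58 mm high, standing on the right, beside the farther end of the work; origin at the centre of its base. Leave alone.

How it is judged:
On the way, in this order (a step that is already met when the one before it is completed fails the run):
1. the shuttle's pointer rests on the green tape of the rail, with the hatch still shut (x of shuttle_handle in the frame of rail_mark between -0.007 and 0.007 m and velocity of joint shuttle between -0.01 and 0.01 m/s and value of joint hatch below 0.015 m), for 0.2 s.
2. the hatch is held open with its pointer on the green tape of the frame, the shuttle still at its mark (x of hatch_handle in the frame of hatch_mark between -0.007 and 0.007 m and x of shuttle_handle in the frame of rail_mark between -0.007 and 0.007 m and velocity of joint hatch between -0.01 and 0.01 m/s and contact force between the fingers and hatch_handle above 1 N), for 0.3 s.
At the end, for the whole second after the job is handed in: The fingers hold the hatch's handle (contact over 1 N) with its middle within 7 mm of the middle of the frame's green tape along the slide, motionless; the shuttle stands untouched within 7 mm of the middle of the rail's green tape (all of step 2 and velocity of joint shuttle between -0.01 and 0.01 m/s and contact force between anything else and shuttle_handle below 0.5 N); the arm keeps its last pose, push and grip.
It fails at once if the spray bottle is pushed more than 20 mm or tipped over (distance of spray from where it was at the start of the episode above 0.02 m or angle between spray's own z axis and vertical above 0.5 rad).
It fails at once if the printer is pushed more than 20 mm or tipped over (distance of printer from where it was at the start of the episode above 0.02 m or angle between printer's own z axis and vertical above 0.5 rad).
It fails at once if the steel weight is pushed more than 20 mm or tipped over (distance of weight from where it was at the start of the episode above 0.02 m or angle between weight's own z axis and vertical above 0.5 rad).
It also fails if it takes over 58 s, if anything falls off the work surface, if the arm or the gripper's body presses on something with over 40 N, if the wrist force passes 120 N, or if a joint passes its speed limit or range.

## Working session

There is one attempt and no reset: what is moved stays moved. The work goes in short steps, Python scripts to look and compute and a tool call to move; the robot and the scene stay as the last step left them, time stands still between calls to the robot, and variables do not carry over. Pictures are saved under pics/ and viewed, about 8 in all and at most 12, crops included, and the job is handed in when it is done.

Besides the shell and the picture viewer there is one more tool, called by a JSON object that holds its "fn" and its "kwargs". servo_tool: Moves the arm, as the interface text tells. Its arguments: {"type":"object","properties":{"motion":{"type":"array"},"grip_force":{"type":"number"}},"required":["motion"]}

```bash
mkdir -p pics; cat > h.py <<'E'
import numpy as np, cv2
from scipy.spatial.transform import Rotation as R
from workcell import monitor, eyes, ticket, models
def T(o=None):
    o=o or monitor.get_obs(); M=np.eye(4); M[:3,:3]=R.from_quat(o["ee_rot"]).as_matrix(); M[:3,3]=o["position"]; return M
def shoot(c):
    M=T(); img,d=eyes.camera(c); i=eyes.camera_info(c)
    W=M@np.array(i["tool_from_camera"]) if c=="wrist" else np.linalg.inv(np.array(i["extrinsics"]))
    return img,d,np.array(i["intrinsics"]),i["k1"],W
def rays(uv,K,k1):
    uv=np.atleast_2d(np.float64(uv)).reshape(-1,1,2)
    return cv2.undistortPoints(uv,K,np.array([k1,0,0,0,0.])).reshape(-1,2)
def towld(uv,d,K,k1,W):  # depth along the axis
    r=rays(uv,K,k1); d=np.asarray(d).reshape(-1,1)
    return (np.hstack([r*d,d])@W[:3,:3].T)+W[:3,3]
def atz(uv,z,K,k1,W):
    r=rays(uv,K,k1); v=np.hstack([r,np.ones((len(r),1))])@W[:3,:3].T
    return W[:3,3]+v*((z-W[2,3])/v[:,2:])
def find(c,t,W):
    return [(round(b["confidence"],2),np.round(W[:3,:3]@np.array(b["point"])+W[:3,3],3).tolist()) for b in models.boxes_of(c,t)[:3]]
E
cat > a.py <<'E'
from h import *
for c in ["scene","side"]:
    img,d,K,k1,W=shoot(c); cv2.imwrite(f"pics/{c}0.png",img); np.savez(f"{c}0.npz",img=img,d=d,K=K,k1=k1,W=W)
    for t in ["balance","hatch_handle","hatch_mark","rail","shuttle_handle","rail_mark","spray","printer","weight"]:
        print(c,t,find(c,t,W))
o=monitor.get_obs(); print(o["clock"],o["position"],o["ee_rot"],np.round(T()[:3,:3],3))
E
python3 a.py
```

```text
scene balance [(0.86, [0.577, -0.217, 0.204])]
scene hatch_handle [(0.79, [0.612, -0.191, 0.201])]
scene hatch_mark []
scene rail [(0.87, [0.58, 0.13, 0.012])]
scene shuttle_handle [(0.67, [0.54, 0.141, 0.045])]
scene rail_mark []
scene spray [(0.84, [0.472, -0.485, 0.125])]
scene printer [(0.97, [0.456, 0.432, 0.045])]
scene weight [(0.6, [0.632, -0.399, 0.041])]
side balance [(0.85, [0.659, -0.159, 0.198])]
side hatch_handle [(0.95, [0.625, -0.18, 0.199])]
side hatch_mark []
side rail [(0.87, [0.623, 0.169, 0.012]), (0.26, [0.552, 0.162, 0.052])]
side shuttle_handle [(0.69, [0.551, 0.165, 0.051])]
side rail_mark []
side spray [(0.86, [0.476, -0.457, 0.102])]
side printer [(0.72, [0.619, 0.171, 0.015]), (0.56, [0.484, 0.461, 0.051])]
side weight []
1.0 [6.25001245e-01 2.59159511e-05 2.31335052e-01] [ 9.99999999e-01  1.28229640e-05  2.81856647e-05 -7.94303208e-06] [[ 1.  0.  0.]
 [ 0. -1.  0.]
 [ 0. -0. -1.]]
```

View pics/scene0.png

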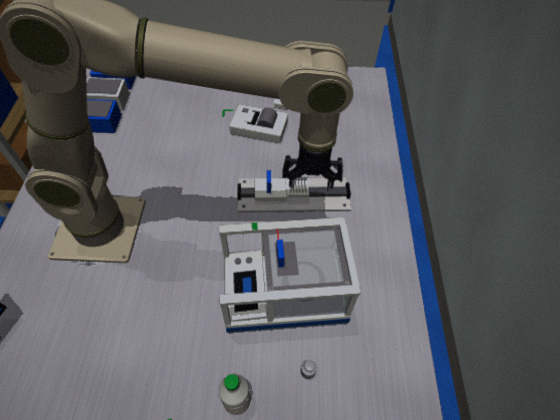

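View pics/side0.png

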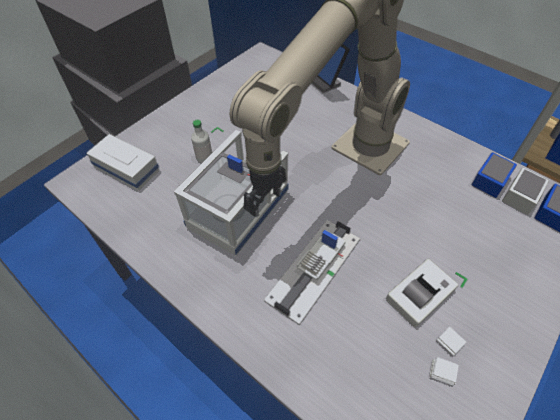

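The scene view shows the balance on the right, with its fin at (281,253) and its frame tape at (254,226). The shuttle fin is at (268,180). In the side view the rail tape is at about (332,273), with the red pointer beside it. Next I'll work out positions from the colours.

```bash
cat > b.py <<'E'
from h import *
def blobs(img,d,K,k1,W,amin=6):
    hsv=cv2.cvtColor(img,cv2.COLOR_BGR2HSV)
    for n,lo,hi in [("green",(45,90,50),(85,255,255)),("blue",(108,140,70),(125,255,255)),("red",(0,120,80),(8,255,255))]:
        m=cv2.inRange(hsv,lo,hi)
        k,l,s,c=cv2.connectedComponentsWithStats(m)
        for i in range(1,k):
            if s[i,4]<amin: continue
            v,u=np.nonzero(l==i); p=towld(np.c_[u,v],d[v,u],K,k1,W); p=p[d[v,u]>0]
            if len(p)==0: continue
            md=np.median(p,0)
            if 0.3<md[0]<0.95 and abs(md[1])<.4 and md[2]>.0: print(n,s[i,4],c[i].round(1),"mean",md.round(4),"min",p.min(0).round(3),"max",p.max(0).round(3))
if __name__=="__main__":
    for c in ["scene","side"]:
        z=np.load(c+"0.npz"); print(c); blobs(z["img"],z["d"],z["K"],float(z["k1"]),z["W"])
E
python3 b.py
```

```text
scene
green 36 [254.2 226. ] mean [ 0.4872 -0.1051  0.2078] min [ 0.481 -0.115  0.204] max [ 0.495 -0.094  0.211]
blue 50 [268.5 176.5] mean [0.5089 0.147  0.1014] min [0.503 0.127 0.092] max [0.514 0.173 0.105]
blue 142 [280.2 251.6] mean [ 0.5561 -0.1978  0.2505] min [ 0.547 -0.217  0.2  ] max [ 0.564 -0.159  0.255]
blue 116 [246.9 284.4] mean [ 0.472  -0.2059  0.0828] min [ 0.458 -0.225  0.077] max [ 0.484 -0.183  0.088]
blue 6 [342.5 319. ] mean [ 0.723  -0.2738  0.0494] min [ 0.716 -0.274  0.049] max [ 0.73  -0.273  0.05 ]
blue 6 [330.5 320. ] mean [ 0.6922 -0.2776  0.0485] min [ 0.686 -0.279  0.043] max [ 0.698 -0.276  0.051]
blue 6 [292.5 323. ] mean [ 0.5948 -0.2908  0.0491] min [ 0.588 -0.292  0.047] max [ 0.601 -0.29   0.052]
red 12 [277.5 233. ] mean [ 0.5466 -0.1205  0.2045] min [ 0.545 -0.133  0.202] max [ 0.548 -0.107  0.209]
side
green 20 [330.2 272.8] mean [0.5714 0.2093 0.0128] min [0.566 0.2   0.009] max [0.577 0.219 0.017]
blue 56 [234.  158.9] mean [ 0.5565 -0.1863  0.2488] min [ 0.546 -0.21   0.234] max [ 0.563 -0.164  0.256]
blue 13 [238.  169.6] mean [ 0.559  -0.1698  0.212 ] min [ 0.554 -0.189  0.203] max [ 0.56  -0.162  0.222]
blue 58 [329.6 235. ] mean [0.5092 0.1526 0.0996] min [0.502 0.128 0.094] max [0.517 0.177 0.104]
```

{"fn": "servo_tool", "kwargs": {"motion": [[0.6,-0.028,-0.047,-0.007,0,0,0],[0.6,-0.056,-0.094,-0.014,0,0,0],[0.6,-0.085,-0.14,-0.02,0,0,0],[0.6,-0.085,-0.14,-0.02,0,0,0],[0.6,-0.085,-0.14,-0.02,0,0,0]]}}

```text
clock: 1.62
position: [0.5403, 0.1394, 0.2514]
ee_rot: [1.0, -0.0, 0.0, 0.0]
ft_force: [-0.5, -0.1, -0.7]
grip_width: 0.598
```

```bash
cat > c.py <<'E'
import sys; from b import *
n=sys.argv[1]; s=shoot("wrist"); cv2.imwrite(f"pics/{n}.png",s[0]); np.savez(n+".npz",img=s[0],d=s[1],K=s[2],k1=s[3],W=s[4])
blobs(*s); o=monitor.get_obs(); print(o["clock"],o["position"],o["grip_width"])
E
python3 c.py w1
```

```text
green 206 [307.5 108.8] mean [0.5707 0.2086 0.0126] min [0.565 0.199 0.01 ] max [0.577 0.218 0.014]
blue 794 [245.  171.7] mean [0.5078 0.155  0.0995] min [0.5   0.129 0.065] max [0.515 0.178 0.102]
red 29 [247.  118.8] mean [0.504  0.1984 0.0254] min [0.503 0.191 0.024] max [0.505 0.206 0.027]
1.675 [0.54054787 0.13870447 0.25122937] 0.6034216195331868
```

View pics/w1.png

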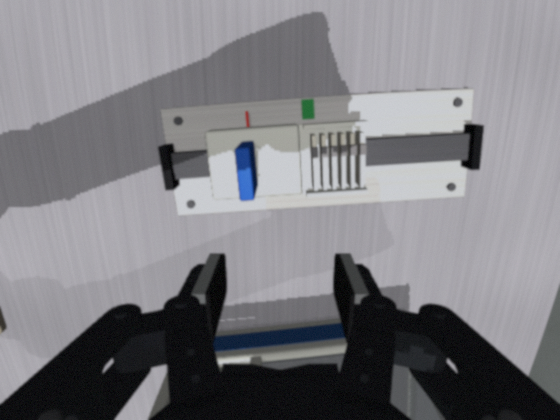

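The wrist view shows the rail with corners at about (162,109), (473,89), (178,214) and (466,196). The fin is at (245,171), the red pointer at (247,119) and the tape at (307,109).

```bash
cat > d.py <<'E'
from h import *
z=np.load("w1.npz"); a=(z["K"],float(z["k1"]),z["W"])
c=atz([[162,109],[473,89],[178,214],[466,196]],.012,*a); print(c.round(4))
for p,q in [(0,1),(2,3)]: v=c[q]-c[p]; print("yaw",np.degrees(np.arctan2(v[1],v[0])),np.linalg.norm(v))
img=z["img"]; hsv=cv2.cvtColor(img,cv2.COLOR_BGR2HSV); m=cv2.inRange(hsv,(108,140,70),(125,255,255)); v,u=np.nonzero(m); s=(abs(u-245)<20)&(abs(v-171)<40)
u,v=u[s],v[s]; p=towld(np.c_[u,v],z["d"][v,u],*a); t=p[p[:,2]>.094]; 
r=cv2.minAreaRect((t[:,:2]*1000).astype(np.float32)); print("fin top",len(t),r)
fin=np.array(r[0])/1000
g=atz([[307.5,108.8]],.0125,*a)[0][:2]; rd=atz([[247,118.8]],.0255,*a)[0][:2]
for y in (2,3,4,5,6): 
    x=np.array([np.cos(np.radians(y)),np.sin(np.radians(y))]); print(y,"fin->tape",(g-fin)@x,"red->tape",(g-rd)@x)
E
python3 d.py
```

```text
[[0.406  0.2097 0.012 ]
 [0.7596 0.2335 0.012 ]
 [0.4131 0.0833 0.012 ]
 [0.7714 0.1066 0.012 ]]
yaw 3.8506218203680165 0.35441213164937574
yaw 3.728036292613773 0.3590387665343969
fin top 735 ((513.9825439453125, 175.92251586914062), (95.46144104003906, 26.318527221679688), 73.87722778320312)
2 fin->tape 0.058164656621781115 red->tape 0.06740703934704835
3 fin->tape 0.05869534824528088 red->tape 0.06753493895865559
4 fin->tape 0.05920816069711053 red->tape 0.06764226677363039
5 fin->tape 0.05970293776962952 red->tape 0.06772899009888059
6 fin->tape 0.060179528748948524 red->tape 0.06779508251764121
```

{"fn": "servo_tool", "kwargs": {"motion": [[0.6,-0.032,-0.013,0.03,0,0,-3.8],[0.6,-0.032,-0.013,0.085,0,0,-3.8],[0.6,-0.032,-0.013,0.135,0,0,-3.8],[0.6,-0.032,-0.013,0.175,0,0,-3.8],[0.6,-0.032,-0.013,0.185,0,0,-3.8],[0.6,-0.032,-0.013,0.185,0,0,-3.8]], "grip_force": 30}}

```text
clock: 2.42
position: [0.5086, 0.1524, 0.0667]
ee_rot: [0.999, 0.033, -0.0, 0.0]
ft_force: [-0.0, -0.7, 0.3]
grip_width: 0.599
```

```bash
python3 c.py w2
```

```text
green 770 [390.6 145.7] mean [0.5712 0.2096 0.0126] min [0.564 0.199 0.011] max [0.579 0.22  0.015]
blue 4584 [277.5 284.1] mean [0.5067 0.1642 0.0994] min [0.499 0.129 0.049] max [0.515 0.179 0.102]
red 145 [278.  158.6] mean [0.504  0.1992 0.0251] min [0.502 0.191 0.011] max [0.506 0.207 0.027]
2.475 [0.50912858 0.15277964 0.0675735 ] 0.6032292511751848
```

View pics/w2.png

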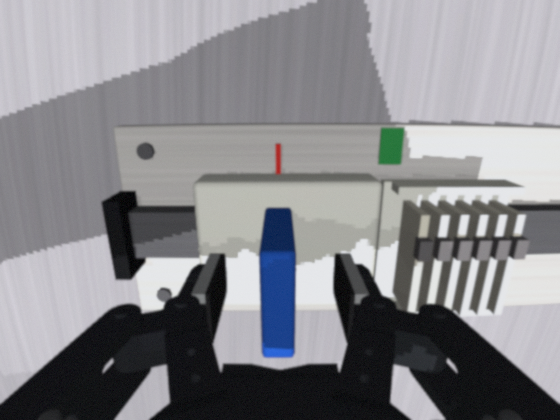

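The fin at (278,284) is centred between the fingers. The pointer at (278,158) to the tape at (390,146) measures 67.5 mm.

{"fn": "servo_tool", "kwargs": {"motion": [[0,0,0,0,0,0,0],[0,0,0,0,0,0,0],[0,0,0,0,0,0,0],[0,0,0,0,0,0,0],[0,0.015,0,0,0,0,0],[0,0.03,0,0,0,0,0],[0,0.045,0,0,0,0,0],[0,0.06,0,0,0,0,0],[0,0.0675,0,0,0,0,0],[0,0.0675,0,0,0,0,0],[0,0.0675,0,0,0,0,0],[0,0.0675,0,0,0,0,0]]}}

```text
clock: 3.98
position: [0.5764, 0.158, 0.0675]
ee_rot: [0.999, 0.033, 0.001, -0.0]
ft_force: [2.1, -0.2, 5.3]
grip_width: 0.159
```

```bash
python3 c.py w3
```

```text
green 629 [277.  145.2] mean [0.57   0.2117 0.0127] min [0.564 0.199 0.011] max [0.578 0.22  0.015]
blue 4721 [279.5 284.8] mean [0.5753 0.1689 0.0993] min [0.567 0.133 0.05 ] max [0.584 0.184 0.101]
red 147 [279.  159.8] mean [0.5726 0.2041 0.0252] min [0.571 0.196 0.023] max [0.574 0.212 0.027]
4.025 [0.57641336 0.15793087 0.06751335] 0.15861957685001413
```

View pics/w3.png

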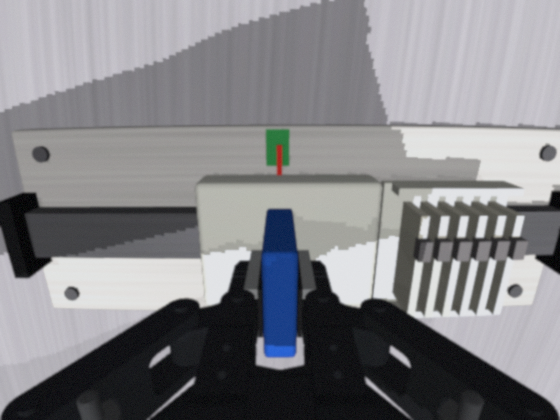

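The pointer at column 279 lies on the tape, columns 266–289. Next I release, rise and look over the hatch.

{"fn": "servo_tool", "kwargs": {"motion": [[0.5,0,0,0,0,0,0],[0.5,0,0,0,0,0,0],[0.5,0,0,0,0,0,0],[0.5,0,0,-0.03,0,0,0],[0.5,0,0,-0.09,0,0,0],[0.5,0,0,-0.15,0,0,0],[0.5,0,0,-0.21,0,0,0],[0.5,0,0,-0.27,0,0,0],[0.5,-0.01,0.055,-0.29,0,0,-3.8],[0.5,-0.02,0.11,-0.29,0,0,-3.8],[0.5,-0.03,0.165,-0.29,0,0,-3.8],[0.5,-0.04,0.22,-0.29,0,0,-3.8],[0.5,-0.05,0.275,-0.29,0,0,-3.8],[0.5,-0.06,0.33,-0.29,0,0,-3.8],[0.5,-0.07,0.355,-0.29,0,0,-3.8],[0.5,-0.07,0.355,-0.29,0,0,-3.8],[0.5,-0.07,0.355,-0.29,0,0,-3.8]]}}

```text
clock: 6.15
position: [0.5293, -0.2003, 0.3562]
ee_rot: [0.998, 0.067, -0.0, -0.0]
ft_force: [0.2, 0.3, -0.2]
grip_width: 0.499
```

```bash
python3 c.py w4; python3 -c "
from b import *
for c in ('side','scene'):
  print(c); s=shoot(c); blobs(*s)"
```

```text
green 404 [245.  70.] mean [ 0.4863 -0.1015  0.2068] min [ 0.479 -0.113  0.204] max [ 0.493 -0.091  0.209]
blue 766 [234.6 171. ] mean [ 0.4722 -0.2162  0.0825] min [ 0.457 -0.255  0.078] max [ 0.488 -0.182  0.085]
blue 8 [313.2 153.9] mean [ 0.5538 -0.1628  0.2146] min [ 0.551 -0.163  0.208] max [ 0.555 -0.162  0.22 ]
blue 1071 [312.9 188.8] mean [ 0.5532 -0.1851  0.2494] min [ 0.544 -0.211  0.22 ] max [ 0.563 -0.162  0.252]
red 114 [310.9 103.6] mean [ 0.5453 -0.1191  0.2047] min [ 0.542 -0.143  0.203] max [ 0.549 -0.106  0.206]
6.2 [ 0.52947092 -0.19993338  0.35624894] 0.5019493736320909
side
green 15 [270.4 167.9] mean [ 0.485  -0.1031  0.2065] min [ 0.481 -0.111  0.202] max [ 0.492 -0.09   0.21 ]
green 14 [330.4 273.2] mean [0.5724 0.2121 0.0125] min [0.567 0.2   0.009] max [0.576 0.22  0.018]
blue 47 [233.8 158.5] mean [ 0.556  -0.1879  0.25  ] min [ 0.549 -0.208  0.242] max [ 0.564 -0.164  0.256]
blue 59 [317.6 250.8] mean [0.5781 0.1598 0.0995] min [0.571 0.134 0.093] max [0.584 0.182 0.105]
scene
green 6 [254.  228.5] mean [ 0.4875 -0.1117  0.2075] min [ 0.485 -0.113  0.205] max [ 0.49  -0.11   0.211]
blue 45 [291.4 181.2] mean [0.5792 0.1344 0.1005] min [ 0.569 -0.215  0.056] max [0.584 0.163 0.546]
blue 146 [280.3 252.3] mean [ 0.5562 -0.2003  0.25  ] min [ 0.547 -0.216  0.201] max [ 0.564 -0.157  0.255]
blue 110 [246.8 284.4] mean [ 0.4715 -0.2071  0.0828] min [ 0.46  -0.225  0.079] max [ 0.484 -0.184  0.087]
blue 6 [342.5 319. ] mean [ 0.7226 -0.2737  0.0493] min [ 0.716 -0.276  0.045] max [ 0.73  -0.272  0.056]
blue 6 [331.5 320. ] mean [ 0.6944 -0.2778  0.0488] min [ 0.688 -0.279  0.045] max [ 0.702 -0.276  0.051]
blue 6 [279.5 324. ] mean [ 0.563  -0.2954  0.0499] min [ 0.555 -0.296  0.046] max [ 0.568 -0.294  0.051]
blue 7 [255. 326.] mean [ 0.4996 -0.3032  0.0474] min [ 0.492 -0.304  0.046] max [ 0.507 -0.302  0.052]
```

View pics/w4.png

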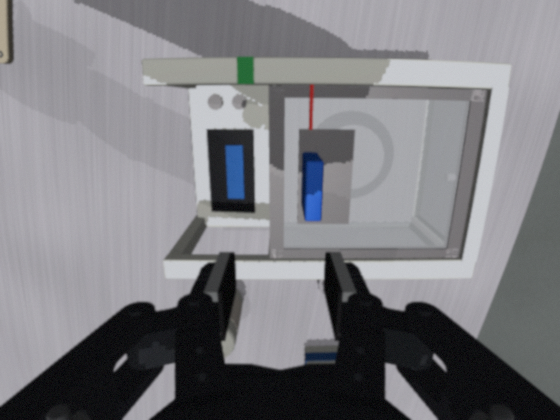

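The wrist view shows the frame square to the tool. The tape is at (245,70), the red pointer at (311,104) and the fin at (313,189), so the opening needed is about 56.5 mm.

{"fn": "servo_tool", "kwargs": {"motion": [[0.6,0.026,-0.01,0.01,0,0,0],[0.6,0.026,-0.01,0.05,0,0,0],[0.6,0.026,-0.01,0.095,0,0,0],[0.6,0.026,-0.01,0.13,0,0,0],[0.6,0.026,-0.01,0.144,0,0,0],[0.6,0.026,-0.01,0.144,0,0,0]], "grip_force": 60}}

```text
clock: 7.05
position: [0.5536, -0.1875, 0.2123]
ee_rot: [0.998, 0.067, -0.0, -0.0]
ft_force: [-0.0, 0.6, 0.5]
grip_width: 0.597
```

```bash
python3 c.py w5
```

```text
green 1643 [151.8  63.9] mean [ 0.4865 -0.1012  0.2068] min [ 0.478 -0.113  0.204] max [ 0.494 -0.09   0.209]
blue 1574 [185.3 215.5] mean [ 0.4725 -0.2175  0.0826] min [ 0.456 -0.256  0.079] max [ 0.488 -0.182  0.086]
blue 4980 [282.9 292.2] mean [ 0.5534 -0.1761  0.2494] min [ 0.545 -0.26   0.199] max [ 0.573 -0.161  0.287]
red 470 [283.  129.8] mean [ 0.5459 -0.1212  0.2047] min [ 0.542 -0.143  0.201] max [ 0.55  -0.105  0.207]
7.1 [ 0.554072   -0.18781637  0.21342396] 0.6002541642839754
```

View pics/w5.png

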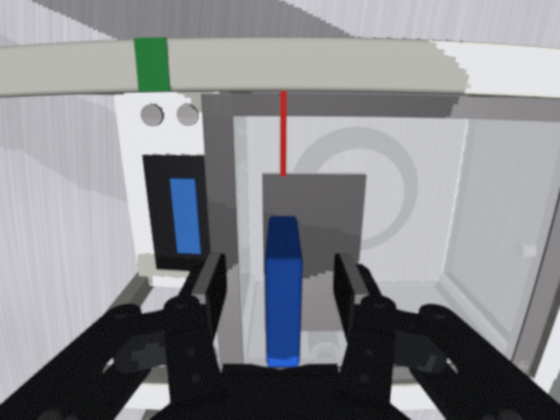

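The fin at column 283 sits between the fingers (centre about 280). The pointer to tape distance measures 56.3 mm. Now I grip and pull.

{"fn": "servo_tool", "kwargs": {"motion": [[0,0,0,0,0,0,0],[0,0,0,0,0,0,0],[0,0,0,0,0,0,0],[0,0,0,0,0,0,0],[0,0,0,0,0,0,0],[0,-0.012,0,0,0,0,0],[0,-0.024,0,0,0,0,0],[0,-0.036,0,0,0,0,0],[0,-0.048,0,0,0,0,0],[0,-0.0565,0,0,0,0,0],[0,-0.0565,0,0,0,0,0],[0,-0.0565,0,0,0,0,0],[0,-0.0565,0,0,0,0,0],[0,-0.0565,0,0,0,0,0],[0,-0.0565,0,0,0,0,0]], "grip_force": 60}}

```text
clock: 8.98
position: [0.499, -0.1954, 0.2135]
ee_rot: [0.998, 0.066, 0.002, 0.0]
ft_force: [5.6, -0.7, 6.6]
grip_width: 0.154
```

```bash
python3 c.py w6; python3 -c "
from b import *
print('side'); s=shoot('side'); blobs(*s); o=monitor.get_obs(); print(o['ft_force'],o['clock'],np.abs(o['joint_velocities']).max())"
```

```text
green 1689 [280.2  61.1] mean [ 0.4863 -0.1013  0.2067] min [ 0.479 -0.113  0.204] max [ 0.494 -0.09   0.209]
blue 4931 [279.7 288.4] mean [ 0.4974 -0.1835  0.2493] min [ 0.489 -0.219  0.205] max [ 0.507 -0.169  0.252]
red 424 [279.7 127. ] mean [ 0.4898 -0.1272  0.2047] min [ 0.486 -0.151  0.2  ] max [ 0.494 -0.113  0.207]
9.025 [ 0.49902234 -0.19539599  0.21357205] 0.1517831588184872
side
green 17 [270.4 167.9] mean [ 0.4853 -0.1013  0.2059] min [ 0.48  -0.115  0.202] max [ 0.49  -0.092  0.21 ]
green 15 [330.4 273.3] mean [0.5731 0.2116 0.0129] min [0.567 0.2   0.007] max [0.578 0.219 0.02 ]
blue 14 [248.6 148.9] mean [ 0.4981 -0.1797  0.2507] min [ 0.493 -0.188  0.247] max [ 0.501 -0.169  0.253]
blue 59 [317.6 250.8] mean [0.5782 0.1578 0.0999] min [0.57  0.135 0.094] max [0.584 0.181 0.104]
[5.57733706 0.22371469 6.2055739 ] 9.075 0.000704251885525365
```

View pics/w6.png

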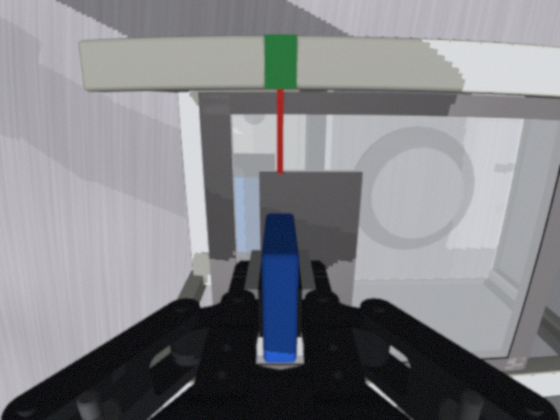

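The pointer (column 280) is in line with the centre of the tape (column 280). The hatch is held still, and the shuttle has not moved.

```bash
python3 -c "
from workcell import ticket; print(ticket.hand_in())"
```

```text
the job is handed in; nothing more can be done
None
```

I slid the shuttle about 67.5 mm until its pointer lay on the rail's green tape, then let it go. After that I gripped the hatch's blue handle and pulled it open about 56.5 mm to the frame's tape. The job was handed in with the hatch still held there at a 60 N grip, about 8 s after the start.

**Hatch:** In the last wrist picture the hatch pointer and the centre of its tape were both at pixel column 280, so the offset is under about 1 mm. The wrist felt a steady pull of about 5.6 N along the slide, and the arm was still.

**Shuttle:** Just before release its pointer was about 1 mm from the middle of the tape. A later side-camera view gave the same fin position after release and after the hatch pull, so it had not moved between those two.

**Other objects:** I did not measure the spray bottle, printer or weight again at the end. The arm's path kept clear of them, and no unexpected contact forces showed.

No check failed or disagreed by more than 1–2 mm. One fit of the shuttle fin's top edge was spoiled by stray points, so I used the red pointer instead.

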